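# Give each glazed jar its own lid back

## Task

The three jars have got each other's lids. Put every lid on the jar of its own glaze colour, seated flat with its plug in the mouth, parking one lid on the empty cork rest to make room. Lids may stand only on jars or on the cork, never on the dusty table; set them down without dropping them, leave the jars standing where they are, and disturb nothing else.

Things in the scene. Friction and masses are not known exactly. Their poses are not given: they have to be found in the camera images.
- blue_lid_center (a point): The dark cobalt blue glazed lid (0.13 kg), 52 mm high. From below: straight clay plug 12 mm deep, 46 mm across; flange 76 mm across, 8 mm thick; straight round knob 26 mm across, 32 mm tall, to grip from above. The point is on its axis half-way up, 26 mm above the plug's bottom; the knob runs from 6 mm below to 26 mm above it. z up. At the start it sits on a jar of another colour.
- green_lid_center (a point): The pale leaf green glazed lid (0.13 kg), 52 mm high. From below: straight clay plug 12 mm deep, 46 mm across; flange 76 mm across, 8 mm thick; straight round knob 26 mm across, 32 mm tall, to grip from above. The point is on its axis half-way up, 26 mm above the plug's bottom; the knob runs from 6 mm below to 26 mm above it. z up. At the start it sits on a jar of another colour.
- amber_lid_center (a point): The orange-yellow amber glazed lid (0.13 kg), 52 mm high. From below: straight clay plug 12 mm deep, 46 mm across; flange 76 mm across, 8 mm thick; straight round knob 26 mm across, 32 mm tall, to grip from above. The point is on its axis half-way up, 26 mm above the plug's bottom; the knob runs from 6 mm below to 26 mm above it. z up. At the start it sits on a jar of another colour.
- blue_jar_mouth (a point): The dark cobalt blue glazed jar (0.55 kg, loose, upright), round, 96 mm across, 80 mm tall; its shoulder shows round the lid from above. The point is the centre of its mouth at rim height; rim 70 mm across outside, 60 mm inside. A seated lid has its plug in the mouth, its flange flat on the rim and its half-way point 14 mm above this point. z up.
- green_jar_mouth (a point): The pale leaf green glazed jar (0.55 kg, loose, upright), round, 96 mm across, 80 mm tall; its shoulder shows round the lid from above. The point is the centre of its mouth at rim height; rim 70 mm across outside, 60 mm inside. A seated lid has its plug in the mouth, its flange flat on the rim and its half-way point 14 mm above this point. z up.
- amber_jar_mouth (a point): The orange-yellow amber glazed jar (0.55 kg, loose, upright), round, 96 mm across, 80 mm tall; its shoulder shows round the lid from above. The point is the centre of its mouth at rim height; rim 70 mm across outside, 60 mm inside. A seated lid has its plug in the mouth, its flange flat on the rim and its half-way point 14 mm above this point. z up.
- rest_top (a point): The lid rest: a fixed round cork pad, 100 mm across, 18 mm thick, empty at the start. The point is the centre of its top. A lid stands on it on the flat bottom of its plug, its half-way point 26 mm above this one. The cork and the three jars stand at least 140 mm apart, centre to centre.
- bowl_center (a point): Bystander: brown clay bowl, upside down, 236 mm across, 64 mm high, loose on a metal banding wheel whose top is 60 mm above the table (the point is the bowl's centre, half-way up). Not to be disturbed.
- cup_center (a point): Bystander: loose terracotta-red cup, 72 mm across, 75 mm high, standing on the table (the point is half-way up on its axis). Not to be disturbed.
- turning_tool_center (a point): Bystander: loose turning tool lying on the table, wooden handle and steel blade, 205 mm long along its x, 14 mm high (the point is in its handle, 7 mm above the table). Not to be disturbed.
There are look-alikes about, which are no part of the job. What is shaped like the part that bears green_lid_center but pink is not meant.

How it is judged:
On the way:
1. one lid stands, released, on the cork rest (its axis within 35 mm of the cork's centre) (((horizontal distance between blue_lid_center and rest_top below 0.035 m and z of blue_lid_center in the frame of rest_top below 0.031 m and angle between blue_lid_center's own z axis and vertical below 0.1 rad and contact force between blue_lid and the fingers below 0.05 N) or (horizontal distance between green_lid_center and rest_top below 0.035 m and z of green_lid_center in the frame of rest_top below 0.031 m and angle between green_lid_center's own z axis and vertical below 0.1 rad and contact force between green_lid and the fingers below 0.05 N) or (horizontal distance between amber_lid_center and rest_top below 0.035 m and z of amber_lid_center in the frame of rest_top below 0.031 m and angle between amber_lid_center's own z axis and vertical below 0.1 rad and contact force between amber_lid and the fingers below 0.05 N))), for 0.2 s.
At the end, for the whole second after the job is handed in: Each lid is seated on the jar of its own colour: axis within 9 mm of the mouth's centre, flange down on the rim (half-way point 8 to 19 mm above the rim), lid and jar upright within 0.1 rad, every jar's mouth within 40 mm of where it began, all released and at rest (horizontal distance between blue_lid_center and blue_jar_mouth below 0.009 m and z of blue_lid_center in the frame of blue_jar_mouth between 0.008 and 0.019 m and angle between each of blue_lid_center, blue_jar_mouth, green_lid_center, green_jar_mouth, amber_lid_center, amber_jar_mouth's own z axis and vertical below 0.1 rad and distance of each of blue_jar_mouth, green_jar_mouth, amber_jar_mouth from where it was at the start of the episode below 0.04 m and linear speed of each of blue_lid, blue_jar, green_lid, green_jar, amber_lid, amber_jar below 0.02 m/s and contact force between each of blue_lid, green_lid, amber_lid and the fingers below 0.05 N and horizontal distance between green_lid_center and green_jar_mouth below 0.009 m and z of green_lid_center in the frame of green_jar_mouth between 0.008 and 0.019 m and horizontal distance between amber_lid_center and amber_jar_mouth below 0.009 m and z of amber_lid_center in the frame of amber_jar_mouth between 0.008 and 0.019 m); the robot touches nothing.
It fails at once if a lid is put or falls on the table (its half-way point lower than 34 mm) (height (world z) of any of blue_lid_center, green_lid_center, amber_lid_center below 0.034 m).
It fails at once if a lid is dropped (out of the fingers and faster than 0.5 m/s) ((linear speed of blue_lid above 0.5 m/s and contact force between blue_lid and the fingers below 0.02 N) or (linear speed of green_lid above 0.5 m/s and contact force between green_lid and the fingers below 0.02 N) or (linear speed of amber_lid above 0.5 m/s and contact force between amber_lid and the fingers below 0.02 N)).
It fails at once if a jar is tipped by more than 0.35 rad (angle between any of blue_jar_mouth, green_jar_mouth, amber_jar_mouth's own z axis and vertical above 0.35 rad).
It fails at once if the bowl, cup or turning tool is moved by more than 30 mm (distance of any of bowl_center, cup_center, turning_tool_center from where it was at the start of the episode above 0.03 m).
It also fails if it takes over 112 s, if anything falls off the work surface, if the arm or the gripper's body presses on something with over 40 N, if the wrist force passes 120 N, or if a joint passes its speed limit or range.

## Robot

A 6-joint arm with a two-finger parallel gripper is mounted at the origin on the work surface. World frame = base frame: x ahead of the robot, y to its left, z up, the work surface at z = 0. Lengths are in m, angles in rad, forces in N, time in s.
With the tool pointing down it reaches from about 0.375 to 0.975 m from the base axis. Payload 3.8 kg.
Tool frame: the origin (TCP) lies midway between the tips of the shut fingers; the grasp point (between the pads) lies arm.grip_depth behind it (arm.grip_depth is the distance from the TCP to the grasp point, in m); y points along the fingers, z is the direction in which the jaws open and shut, and the axes are right-handed (so a half turn about y gives the same grasp; the last joint's range is limited). The gripper opens to 88 mm and grips with 3 to 60 N. Pads are 18 mm wide; open, the fingers measure 123 mm over their backs; the gripper's body (75 mm by 187 mm) begins 45 mm behind the grasp point.
Start: joints at [-1.14, 0.264, 1.604, -0, 1.274, -0.037], TCP at [0.304, -0.602, 0.239] pointing down, gripper open.
Joint ranges: [-2.63, 2.63], [-0.94, 2.18], [0.31, 2.57], [-1.31, 4.45], [0, 2.66], [-2.55, 2.55]. Speed limits (rad/s): [2.57, 2.57, 3.14, 3.14, 3.14, 3.14].

## Interface

Orientations are given as a rotation vector (axis times angle).
In Python, from cell import arm gives the robot as it stands.
- The arm moves only by the tool play_rows, never from a script. Its argument "moves" is one flat list of numbers, 7 for each row, row after row: the shift along the world's x, y, z each as a share of 100 mm, from -1 to 1, then the turn, a rotation vector about the world's x, y, z each as a share of 45 degrees, from -1 to 1, then the gripper command: -1 is fully open, 1 is shut, values between are in proportion. In form: [x, y, z, wx, wy, wz, jaw, x, y, z, wx, wy, wz, jaw, ...]. A call has 1 to 8 rows; each row shifts and turns the commanded pose from where the row before left it; what a row does not reach is not made up. A row lasts 1/8 s, in which the tool goes at most 62.5 mm and 10.7 degrees, less where a joint would pass 70% of its speed; a pose out of reach is approached as far as the arm can. A call with a number of a shift or a turn outside -1 to 1 is refused whole. A call with a gripper value outside its range is refused whole. The fingers move at their own pace and stop on an object; "squeeze" is the grip in N (left out, the last holds). Time passes only in rows, so rows that do not move let the fingers close. It gives the time, the measured TCP pose, the force and the opening at its end, in the units of the state.
- arm.get_state(): the state, without advancing time (a new reading comes with each control period).
- arm.capture(name): name is "scene" or "top"; returns a dict with "pixels" (384x512x3 uint8, red, green, blue), "depth" (384x512 float32, m along the optical axis (not along the pixel's ray), 0 where there is no reading), "fx", "fy", "cx", "cy" (pixels), "R" (3x3) and "t" (3): a world point X has camera coordinates R X + t. Camera axes: x right, y down, z forward; pixel columns grow to the right and rows downward; lengths in m; the calibration is good to about 2 mm. A picture is of the moment at which its call begins.
- arm.hand_in(): hands the job in, once; it reports no verdict.
Trained networks look in a picture, given as the dict that the camera call returned (one of the last four; its "shot" number tells which), for a name from the list of things; names that differ only in an ending like _2 or _b are one class to them, and where a whole thing is asked for, a point or a joint stands for the part that bears it (a point fixed in the world has none). Each returns a list of dicts, best first, with "score" (0 to 1); they miss things now and then, are a little off and sometimes report something else, mostly with a low value. They report only what shows in the picture. A call takes as long as a camera call. They do not tell look-alikes from the thing itself.
- arm.spot_in(picture, thing): "xyz" ([x, y, z] in m, in world coordinates, good to about 4 mm: the middle of the surface that is visible of it).
- arm.regions_of(picture, thing): "mask" (384x512 bool, what is visible of it).
The state is a dict: "clock": time; "joint_pos": joint angles; "joint_velocities": joint speeds; "tau": joint torques, N m; "eef_pos": TCP position; "ee_rot": TCP orientation; "wrist_force": force on the tool from outside, world axes, zero at the start; "ft_torque": the same for the moment, N m; "gripper_width": finger opening in m.
Only numpy, scipy, OpenCV 4.12 (cv2) and the standard library are available. Lean on these libraries where they do the work, as an engineer would, in place of code of your own. Each camera call takes 0.05 s, during which the arm holds its last target.

## Working session

There is one attempt and no reset: what is moved stays moved. The work goes in short steps, Python scripts to look and compute and a tool call to move; the robot and the scene stay as the last step left them, time stands still between calls to the robot, and variables do not carry over. Pictures are saved under pics/ and viewed, and the job is handed in when it is done.

Besides the shell and the picture viewer there is one more tool, called after "Call:" as name(argument=value, ...), one argument or row to a line, values as JSON. play_rows: Moves the arm, as the interface text tells. Shift numbers are shares of 100 mm and turn numbers shares of 45 degrees, none past 1 either way. Its arguments: {"type":"object","properties":{"moves":{"type":"array"},"squeeze":{"type":"number"}},"required":["moves"]}

```bash
mkdir -p pics; ls
python3 - <<'E'
from cell import arm
import cv2,pickle
s=arm.get_state();print({k:s[k] for k in s})
print(arm.grip_depth)
for n in ("scene","top"):
    p=arm.capture(n); pickle.dump(p,open(f'{n}0.pkl','wb'))
    cv2.imwrite(f'pics/{n}0.png',cv2.resize(p['pixels'][:,:,::-1],(800,600),interpolation=cv2.INTER_CUBIC))
    print(n,p['fx'],p['cx'],p['cy'],p['R'],p['t'],p['shot'])
    for th in "blue_lid_center green_lid_center amber_lid_center blue_jar_mouth green_jar_mouth amber_jar_mouth rest_top bowl_center cup_center turning_tool_center".split():
        print(th,[( [round(float(v),3) for v in d['xyz']],round(float(d['score']),2)) for d in arm.spot_in(p,th)])
E
```

```text
pics
{'clock': 0.0, 'joint_pos': array([-1.13991773e+00,  2.64750156e-01,  1.60536339e+00,  3.85921495e-07,
        1.27367867e+00, -3.68968682e-02]), 'joint_velocities': array([ 0.00029802, -0.00106955,  0.00258647,  0.0001438 , -0.00058363,
        0.00200126]), 'tau': array([-2.01652569e-03, -5.02110744e+01, -3.56881571e+01,  7.29619316e-02,
        2.93663051e-02, -2.28054096e-04]), 'eef_pos': array([ 0.30406584, -0.60184902,  0.23739574]), 'ee_rot': array([-0.46767616,  1.96333548, -1.95898666]), 'wrist_force': array([ 0.19677875,  0.04052399, -0.18515412]), 'ft_torque': array([-0.02631421,  0.05244157,  0.03842826]), 'gripper_width': 0.08786416098587019}
0.0187
scene 450.53735906894764 252.5137819816123 190.24082676975405 [[ 7.11066839e-01  7.03124250e-01 -4.89221895e-04]
 [ 5.17612715e-01 -5.23930398e-01 -6.76442174e-01]
 [-4.75879215e-01  4.80742371e-01 -7.36495584e-01]] [-0.54501346 -0.19939557  1.61497174] 1
blue_lid_center [([0.489, -0.267, 0.087], 0.87)]
green_lid_center [([0.626, 0.261, 0.087], 0.79), ([0.764, 0.223, 0.016], 0.74), ([0.476, 0.268, 0.019], 0.72)]
amber_li
[... 622 characters left out ...]
-0.9997836  -0.00596931]
 [-0.98898783  0.0205877  -0.14655792]
 [ 0.14664909  0.00298299 -0.98918408]] [0.16158233 0.63506397 1.32066019] 2
blue_lid_center [([0.482, -0.255, 0.089], 0.67)]
green_lid_center [([0.752, 0.234, 0.019], 0.97), ([0.612, 0.27, 0.093], 0.88), ([0.469, 0.277, 0.017], 0.57)]
amber_lid_center [([0.508, 0.086, 0.089], 0.81), ([0.627, -0.096, 0.017], 0.37)]
blue_jar_mouth [([0.5, 0.077, 0.059], 0.53)]
green_jar_mouth [([0.471, -0.232, 0.061], 0.84)]
amber_jar_mouth [([0.596, 0.255, 0.061], 0.6)]
rest_top [([0.624, -0.098, 0.017], 0.8)]
bowl_center [([0.551, 0.519, 0.115], 0.79)]
cup_center [([0.782, -0.231, 0.045], 0.85)]
turning_tool_center [([0.79, 0.062, 0.01], 0.83)]
```

View pics/scene0.png

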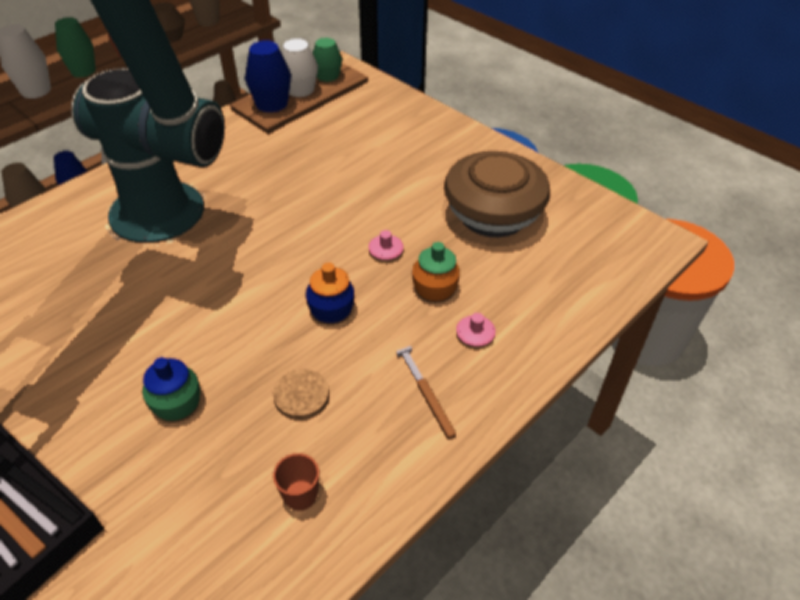

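View pics/top0.png

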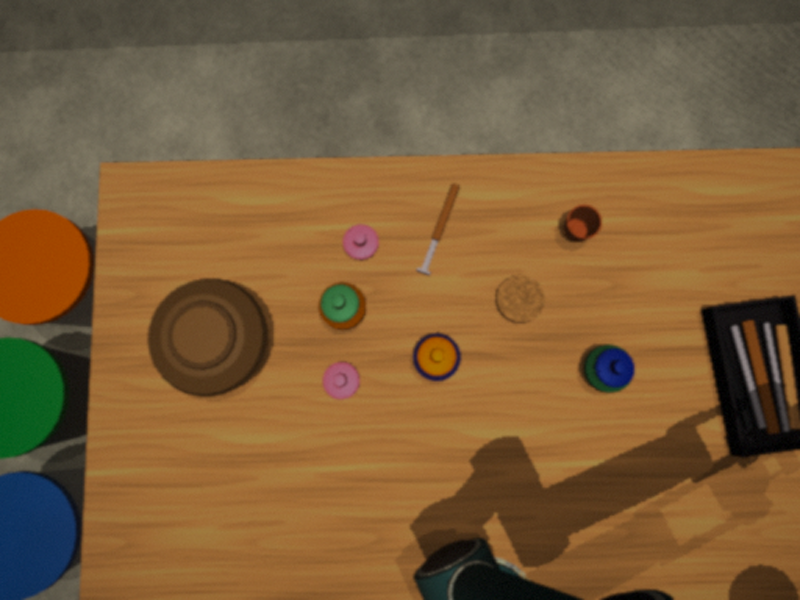

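The scene view shows the amber lid on the blue jar (330,290), the green lid on the amber jar (437,265), the blue lid on the green jar (170,385), and the empty cork at (302,392). The two pink lids at (386,245) and (476,330) are look-alikes and play no part. Next I'll measure the axes from both depth views.

```bash
cat > h.py <<'E'
import numpy as np, cv2
from scipy.optimize import least_squares
def cloud(p):
    d=p['depth'];v,u=np.mgrid[0:384,0:512]
    X=np.stack([(u-p['cx'])/p['fx']*d,(v-p['cy'])/p['fy']*d,d],-1)
    W=(X-p['t'])@p['R']; W[d<=0]=np.nan
    return W
def circ(P,r=None):
    P=P[:,:2]; c0=P.mean(0)
    if r is None:
        f=lambda q:np.hypot(P[:,0]-q[0],P[:,1]-q[1])-q[2]; s=least_squares(f,[*c0,.03],loss='soft_l1',f_scale=.002)
    else:
        f=lambda q:np.hypot(P[:,0]-q[0],P[:,1]-q[1])-r; s=least_squares(f,c0,loss='soft_l1',f_scale=.002)
    return s.x, np.sqrt(np.mean(f(s.x)**2))
def bnd(M): # boundary pixels
    return M & ~cv2.erode(M.astype(np.uint8),np.ones((3,3),np.uint8)).astype(bool)
def ray(p,uv,z):
    uv=np.asarray(uv,float); d=np.stack([(uv[:,0]-p['cx'])/p['fx'],(uv[:,1]-p['cy'])/p['fy'],np.ones(len(uv))],-1)@p['R']
    C=-p['R'].T@p['t']; return C+d*((z-C[2])/d[:,2])[:,None]
E
python3 - <<'E'
import pickle,numpy as np,cv2
from h import *
C={'blueLid/greenJar':(.483,-.256),'greenLid/amberJar':(.613,.268),'amberLid/blueJar':(.508,.084),'cork':(.626,-.098)}
for n in('scene','top'):
    p=pickle.load(open(n+'0.pkl','rb'));W=cloud(p);hsv=cv2.cvtColor(p['pixels'],cv2.COLOR_RGB2HSV)
    for k,c in C.items():
        D=np.hypot(W[...,0]-c[0],W[...,1]-c[1])<.075
        P=W[D]; z=P[:,2]
        print(n,k,'table',np.round(np.median(z[np.abs(z)<.008]),4))
        if k=='cork':
            M=D&(W[...,2]>.011)&(W[...,2]<.03); Q=W[M]; print('  top z',np.median(Q[:,2]),'mean',Q.mean(0),M.sum(), circ(W[bnd(M)]), circ(W[bnd(M)],.05)); continue
        print('  zhist',np.histogram(z,bins=np.arange(-.005,.135,.005))[0])
        kn=P[z>.113]; print('  knobtop',len(kn),np.median(kn,0),kn[:,2].max())
        M=D&(W[...,2]>.08)&(W[...,2]<.097); Q=W[M]; print('  flange n',len(Q),np.median(Q[:,2]),circ(W[bnd(D&(W[...,2]>.08))],.038))
        J=D&(W[...,2]>.02)&(W[...,2]<.076); Q=W[J];print('  jar',len(Q),circ(Q),circ(Q[(Q[:,2]<.05)],.048),len(Q[(Q[:,2]<.05)]))
E
```

```text
scene blueLid/greenJar table -0.0007
  zhist [579 346  20  21  17  23  28  29  40  44  49  78  95  82  77  47  15 118
 263  37  17  10  12  12  47  20   0   0]
  knobtop 72 [ 0.48275449 -0.26641672  0.1181841 ] 0.12264917225411578
  flange n 421 0.08660300877471594 (array([ 0.47925235, -0.26604051]), np.float64(0.013330235938226428))
  jar 595 (array([ 0.48161415, -0.26621968,  0.04336306]), np.float64(0.004249451241358314)) (array([ 0.47904452, -0.26543756]), np.float64(0.0012689560712412973)) 213
scene greenLid/amberJar table -0.0013
  zhist [405 163  22  16  20  19  23  34  32  26  44  54  67  64  47  38  25  85
 168  16   8  13   8  12  34   6   0   0]
  knobtop 47 [0.61883731 0.26642042 0.11834897] 0.12320394694656497
  flange n 271 0.08606791038328752 (array([0.6203277 , 0.27044659]), np.float64(0.013674034368868116))
  jar 454 (array([0.61862522, 0.26599407, 0.04316265]), np.float64(0.004489943182896816)) (array([0.6166954 , 0.26806917]), np.float64(0.0016782151417714718)) 178
scene amberLid/blueJar table -0.0012
  zhist [409 202  17  17  19  18  18  41  31  30  40  67  65  71
[... 1674 characters left out ...]
t [437 421  33   0   0   0   0   0   2   1   5  46  80  62  55   8   5  82
 263  67   3   1   0   4  28  26   0   0]
  knobtop 56 [0.50815964 0.08497345 0.11966578] 0.12496219405254037
  flange n 414 0.08745638990013721 (array([0.50870038, 0.08688534]), np.float64(0.009436628258095037))
  jar 260 (array([0.50935912, 0.08295234, 0.04325   ]), np.float64(0.002880336173669437)) (array([0.50969181, 0.08253777]), np.float64(0.0008284308567861992)) 8
top cork table -0.0001
  top z 0.017953220636043887 mean [ 0.62800486 -0.09530402  0.0180287 ] 731 (array([ 0.62766173, -0.09502019,  0.04676038]), np.float64(0.007750456022723021)) (array([ 0.62746387, -0.09484603]), np.float64(0.009282050923039525))
```

Run:
```python
from cell import arm
from scipy.spatial.transform import Rotation as R
s=arm.get_state();print(R.from_rotvec(s['ee_rot']).as_matrix().round(3))
```

```text
[[-0.893 -0.     0.451]
 [-0.451 -0.    -0.893]
 [ 0.    -1.     0.   ]]
```

Call:
play_rows(
  moves=[0.22, 0.42, -0.05, 0, 0, 0, -1, 0.22, 0.42, -0.05, 0, 0, 0, -1, 0.22, 0.42, -0.05, 0, 0, 0, -1, 0.22, 0.42, -0.05, 0, 0, 0, -1, 0.22, 0.42, -0.05, 0, 0, 0, -1, 0.22, 0.42, -0.05, 0, 0, 0, -1, 0.22, 0.42, -0.05, 0, 0, 0, -1, 0.23, 0.44, -0.05, 0, 0, 0, -1],
)

```text
clock: 2.1
eef_pos: [0.482, -0.2632, 0.1989]
ee_rot: [-0.466, 1.96, -1.962]
wrist_force: [-0.3, -0.8, 0.1]
gripper_width: 0.088
```

Call:
play_rows(
  moves=[0, 0, -0.2, 0, 0, 0, -1, 0, 0, 0, 0, 0, 0, -1],
)

```text
clock: 2.35
eef_pos: [0.4805, -0.2631, 0.1772]
ee_rot: [-0.471, 1.963, -1.959]
wrist_force: [-0.6, -0.3, -0.1]
gripper_width: 0.0879
```

Call:
play_rows(
  moves=[0, 0, -0.3, 0, 0, 0, -1, 0, 0, -0.3, 0, 0, 0, -1, 0, 0, -0.17, 0, 0, 0, -1, 0, 0, -0.05, 0, 0, 0, -1, 0, 0, 0, 0, 0, 0, -1],
)

```text
clock: 2.98
eef_pos: [0.4817, -0.265, 0.0973]
ee_rot: [-0.466, 1.961, -1.962]
wrist_force: [1.0, -0.4, 0.2]
gripper_width: 0.0881
```

Run:
```python
from cell import arm
import cv2
ims=[]
s=arm.get_state();print(s['eef_pos'],s['wrist_force'])
for n in("scene","top"):
    p=arm.capture(n); c=(170,245) if n=="scene" else (235,390)
    u0,v0=(c[1]-190,c[0]-40)if 0 else ((60,190) if n=="scene" else (330,175))
    ims.append(cv2.resize(p['pixels'][v0:v0+110,u0:u0+110,::-1],(400,400),interpolation=cv2.INTER_CUBIC))
cv2.imwrite('pics/g1.png',cv2.hconcat(ims))
```

```text
[ 0.48168358 -0.26497797  0.09726097] [ 0.96650374 -0.37402603  0.15294267]
```

View pics/g1.png

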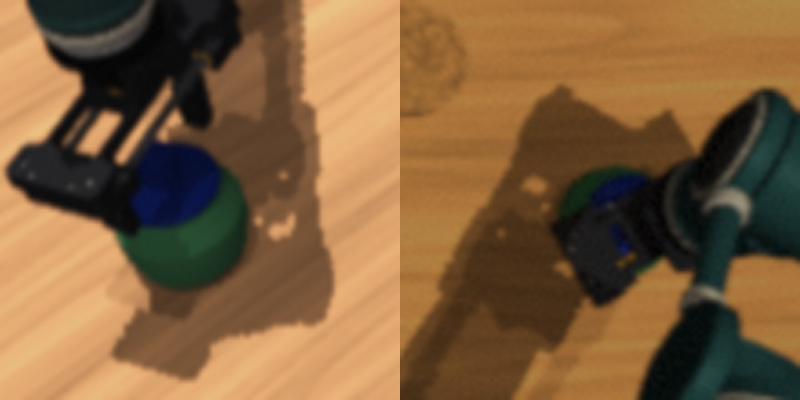

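The left crop (scene) shows the open fingers straddling the blue lid near (180,175), with the fingertips just above the flange. I'll go down 4 mm and close.

Call:
play_rows(
  moves=[0, 0, -0.04, 0, 0, 0, -1, 0, 0, 0, 0, 0, 0, 0, 0, 0, 0, 0, 0, 0, 0.3, 0, 0, 0, 0, 0, 0, 0.5, 0, 0, 0, 0, 0, 0, 0.7, 0, 0, 0, 0, 0, 0, 1, 0, 0, 0, 0, 0, 0, 1, 0, 0, 0, 0, 0, 0, 1],
  squeeze=20,
)

```text
clock: 4.08
eef_pos: [0.4813, -0.2644, 0.0927]
ee_rot: [-0.467, 1.961, -1.961]
wrist_force: [-0.7, -0.0, 0.5]
gripper_width: 0.0251
```

Call:
play_rows(
  moves=[0, 0, 0.1, 0, 0, 0, 1, 0, 0, 0.3, 0, 0, 0, 1, 0, 0, 0.3, 0, 0, 0, 1, 0, 0, 0.2, 0, 0, 0, 1, 0, 0, 0, 0, 0, 0, 1],
)

```text
clock: 4.7
eef_pos: [0.4828, -0.2653, 0.1852]
ee_rot: [-0.463, 1.956, -1.963]
wrist_force: [0.3, -1.0, -2.0]
gripper_width: 0.0253
```

Run:
```python
from cell import arm
import cv2,pickle,numpy as np
from h import *
ims=[]
s=arm.get_state();print(s['eef_pos'],s['wrist_force'],s['gripper_width'])
for n in("scene","top"):
    p=arm.capture(n);pickle.dump(p,open(n+'1.pkl','wb'))
    u0,v0=((60,160) if n=="scene" else (330,175))
    ims.append(cv2.resize(p['pixels'][v0:v0+130,u0:u0+130,::-1],(400,400),interpolation=cv2.INTER_CUBIC))
    W=cloud(p);D=np.hypot(W[...,0]-.48,W[...,1]+.264)<.075
    h=cv2.cvtColor(p['pixels'],cv2.COLOR_RGB2HSV)
    B=D&(h[...,0]>110)&(h[...,0]<130)&(h[...,1]>150)&(W[...,2]>.14); 
    print(n,'lid pts',B.sum(),np.median(W[B],0) if B.any() else 0)
    J=D&(W[...,2]<.05)&(W[...,2]>.02);print(' jar',circ(W[J],.048),J.sum())
cv2.imwrite('pics/g2.png',cv2.hconcat(ims))
```

```text
[ 0.48275206 -0.26533729  0.18524708] [ 0.28022882 -0.95091623 -2.03767637] 0.025267431547908597
scene lid pts 355 [ 0.49522188 -0.26800016  0.1800524 ]
 jar (array([ 0.4819247 , -0.26626942]), np.float64(0.003342679950368994)) 391
top lid pts 85 [ 0.49853504 -0.24464628  0.1788055 ]
 jar (array([ 0.4797059 , -0.26232411]), np.float64(0.0008319868700094691)) 55
```

View pics/g2.png

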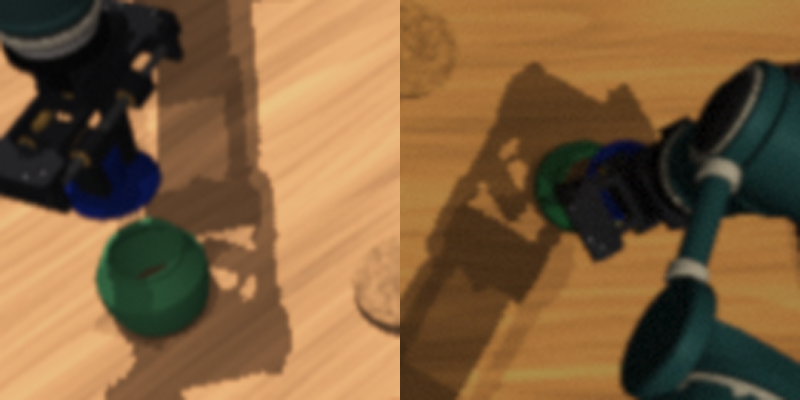

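The blue lid hangs level in the fingers at (115,185) in the left crop, and the green jar stands open at (155,275). Now to the cork.

Call:
play_rows(
  moves=[0.15, 0.16, 0, 0, 0, 0, 1, 0.25, 0.28, 0, 0, 0, 0, 1, 0.3, 0.33, 0, 0, 0, 0, 1, 0.3, 0.33, 0, 0, 0, 0, 1, 0.25, 0.28, 0, 0, 0, 0, 1, 0.2, 0.28, 0, 0, 0, 0, 1, 0, 0, -0.3, 0, 0, 0, 1, 0, 0, -0.3, 0, 0, 0, 1],
)

```text
clock: 5.8
eef_pos: [0.6259, -0.0976, 0.1204]
ee_rot: [-0.47, 1.962, -1.96]
wrist_force: [-1.3, -0.1, -2.3]
gripper_width: 0.0257
```

Call:
play_rows(
  moves=[0, 0, -0.3, 0, 0, 0, 1, 0, 0, -0.2, 0, 0, 0, 1, 0, 0, -0.15, 0, 0, 0, 1, 0, 0, 0, 0, 0, 0, 1],
)

```text
clock: 6.3
eef_pos: [0.6253, -0.0983, 0.0562]
ee_rot: [-0.47, 1.963, -1.961]
wrist_force: [-0.1, 1.3, -1.2]
gripper_width: 0.0249
```

Run:
```python
from cell import arm
import cv2,pickle,numpy as np
ims=[]
s=arm.get_state();print(s['eef_pos'],s['wrist_force'],s['gripper_width'])
for n in("scene","top"):
    p=arm.capture(n);pickle.dump(p,open(n+'2.pkl','wb'))
    u0,v0=((130,180) if n=="scene" else (270,125))
    ims.append(cv2.resize(p['pixels'][v0:v0+130,u0:u0+130,::-1],(400,400),interpolation=cv2.INTER_CUBIC))
cv2.imwrite('pics/g3.png',cv2.hconcat(ims))
```

```text
[ 0.62527844 -0.09833275  0.05615251] [-0.05362991  1.25866852 -1.15981343] 0.024898357218376067
```

View pics/g3.png

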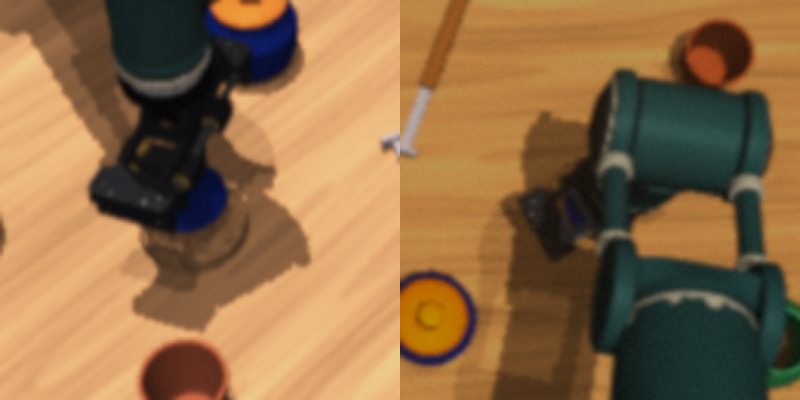

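Left crop: the blue lid is above the cork (190,225), fairly centred. I'll lower it gently and watch the force.

Call:
play_rows(
  moves=[0, 0, -0.05, 0, 0, 0, 1, 0, 0, -0.04, 0, 0, 0, 1, 0, 0, -0.02, 0, 0, 0, 1, 0, 0, 0, 0, 0, 0, 1],
)

```text
clock: 6.9
eef_pos: [0.6262, -0.0984, 0.0465]
ee_rot: [-0.468, 1.961, -1.961]
wrist_force: [1.2, -0.1, -1.7]
gripper_width: 0.0249
```

Call:
play_rows(
  moves=[0, 0, -0.02, 0, 0, 0, 1, 0, 0, -0.01, 0, 0, 0, 1, 0, 0, 0, 0, 0, 0, 1],
)

```text
clock: 7.28
eef_pos: [0.6262, -0.0985, 0.0435]
ee_rot: [-0.467, 1.961, -1.961]
wrist_force: [0.2, -0.3, -1.7]
gripper_width: 0.0253
```

Call:
play_rows(
  moves=[0, 0, -0.01, 0, 0, 0, 1, 0, 0, 0, 0, 0, 0, 1],
)

```text
clock: 7.52
eef_pos: [0.6264, -0.0985, 0.0428]
ee_rot: [-0.467, 1.961, -1.961]
wrist_force: [-0.3, -0.0, -1.1]
gripper_width: 0.0252
```

Call:
play_rows(
  moves=[0, 0, -0.01, 0, 0, 0, 1, 0, 0, 0, 0, 0, 0, 1],
)

```text
clock: 7.78
eef_pos: [0.6265, -0.0985, 0.0427]
ee_rot: [-0.467, 1.961, -1.961]
wrist_force: [-3.3, 1.0, 4.0]
gripper_width: 0.0253
```

Contact at 4 N. I'll release slowly and go up.

Call:
play_rows(
  moves=[0, 0, 0, 0, 0, 0, 0.5, 0, 0, 0, 0, 0, 0, 0.2, 0, 0, 0, 0, 0, 0, -0.2, 0, 0, 0, 0, 0, 0, -0.6, 0, 0, 0, 0, 0, 0, -1, 0, 0, 0.2, 0, 0, 0, -1, 0, 0, 0.4, 0, 0, 0, -1, 0, 0, 0.5, 0, 0, 0, -1],
)

```text
clock: 8.78
eef_pos: [0.6257, -0.0984, 0.153]
ee_rot: [-0.469, 1.962, -1.961]
wrist_force: [0.8, 0.3, -0.2]
gripper_width: 0.0879
```

Call:
play_rows(
  moves=[0, 0.45, 0.3, 0, 0, 0, -1, 0, 0.5, 0.1, 0, 0, 0, -1, 0, 0.5, 0, 0, 0, 0, -1, 0, 0.5, 0, 0, 0, 0, -1, 0, 0.5, 0, 0, 0, 0, -1, 0, 0.5, 0, 0, 0, 0, -1, -0.1, 0.5, 0, 0, 0, 0, -1, 0, 0.22, 0, 0, 0, 0, -1],
)

```text
clock: 9.78
eef_pos: [0.6159, 0.2712, 0.1934]
ee_rot: [-0.468, 1.959, -1.958]
wrist_force: [0.8, 0.2, 0.7]
gripper_width: 0.088
```

Run:
```python
from cell import arm
import cv2,pickle,numpy as np
from h import *
ims=[]
s=arm.get_state();print(s['eef_pos'],s['wrist_force'],s['gripper_width'],s['joint_pos'])
for n in("scene","top"):
    p=arm.capture(n);pickle.dump(p,open(n+'3.pkl','wb'))
    ims.append(cv2.resize(p['pixels'][60:330,60:420,::-1],(400,300),interpolation=cv2.INTER_CUBIC))
    W=cloud(p)
    for k,c in {'cork':(.626,-.0985),'gjar':(.48,-.264)}.items():
        D=np.hypot(W[...,0]-c[0],W[...,1]-c[1])<.06
        if k=='cork':
            K=W[D&(W[...,2]>.062)&(W[...,2]<.08)];F=W[D&(W[...,2]>.03)&(W[...,2]<.045)]
            print(n,'knobtop',np.median(K,0),len(K),'flange z',np.median(F[:,2]),len(F))
        else:
            J=D&(W[...,2]<.05)&(W[...,2]>.02);Rm=D&(W[...,2]>.076)&(W[...,2]<.085)
            print(n,'jar',circ(W[J],.048),'rim',Rm.sum(),circ(W[Rm]),np.median(W[Rm][:,2]))
cv2.imwrite('pics/g4.png',cv2.hconcat(ims))
```

```text
[0.61594299 0.27124825 0.19337857] [0.77916629 0.15553096 0.69114373] 0.08803735219444957 [3.77653019e-01 2.88643205e-01 1.65768666e+00 3.51983279e-04
 1.19353420e+00 1.47789304e+00]
scene knobtop [ 0.62896701 -0.10341071  0.06846254] 66 flange z 0.03634719661374344 387
scene jar (array([ 0.4819716 , -0.26647319]), np.float64(0.003367210659811043)) rim 131 (array([ 0.4810504 , -0.2661067 ,  0.03252693]), np.float64(0.001953399103063467)) 0.07887855348038827
top knobtop [ 0.62415352 -0.09551164  0.06909116] 54 flange z 0.03695318376487855 362
top jar (array([ 0.47909452, -0.25920233]), np.float64(0.003614649809954324)) rim 107 (array([ 0.4791935 , -0.26066346,  0.03247576]), np.float64(0.0016186190657978214)) 0.08035605272688107
```

View pics/g4.png

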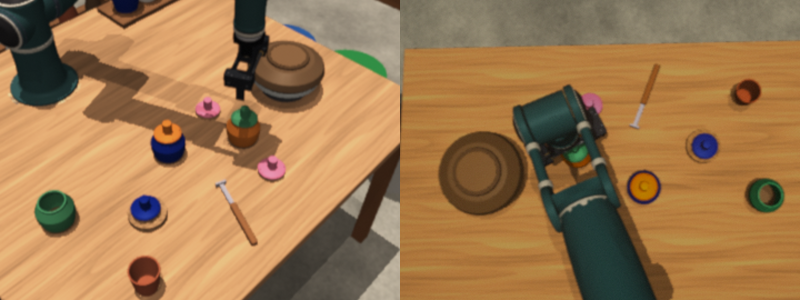

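The blue lid stands upright and centred on the cork (148,208 in the left half), and the open green jar hasn't moved. The gripper is above the green lid, so I'll go down to it.

Call:
play_rows(
  moves=[0.02, -0.01, -0.3, 0, 0, 0, -1, 0, 0, -0.4, 0, 0, 0, -1, 0, 0, -0.22, 0, 0, 0, -1, 0, 0, -0.05, 0, 0, 0, -1, 0, 0, 0, 0, 0, 0, -1],
)

```text
clock: 10.5
eef_pos: [0.6191, 0.2671, 0.0954]
ee_rot: [-0.466, 1.961, -1.961]
wrist_force: [0.5, -0.3, 0.1]
gripper_width: 0.0882
```

Call:
play_rows(
  moves=[0, 0.01, -0.02, 0, 0, 0, -1, 0, 0, 0, 0, 0, 0, 0, 0, 0, 0, 0, 0, 0, 0.3, 0, 0, 0, 0, 0, 0, 0.5, 0, 0, 0, 0, 0, 0, 0.7, 0, 0, 0, 0, 0, 0, 1, 0, 0, 0, 0, 0, 0, 1, 0, 0, 0, 0, 0, 0, 1],
)

```text
clock: 11.5
eef_pos: [0.6183, 0.2686, 0.0927]
ee_rot: [-0.467, 1.961, -1.961]
wrist_force: [-1.3, -0.0, 0.0]
gripper_width: 0.0257
```

Call:
play_rows(
  moves=[0, 0, 0.1, 0, 0, 0, 1, 0, 0, 0.3, 0, 0, 0, 1, 0, 0, 0.3, 0, 0, 0, 1, 0, 0, 0.3, 0, 0, 0, 1, 0, 0, 0, 0, 0, 0, 1],
)

```text
clock: 12.12
eef_pos: [0.6206, 0.2693, 0.1968]
ee_rot: [-0.459, 1.959, -1.957]
wrist_force: [0.2, -0.2, -1.3]
gripper_width: 0.0254
```

Run:
```python
from cell import arm
import cv2,pickle,numpy as np
from h import *
ims=[]
s=arm.get_state();print(s['eef_pos'],s['wrist_force'],s['gripper_width'])
for n in("scene","top"):
    p=arm.capture(n);pickle.dump(p,open(n+'4.pkl','wb'))
    u0,v0=((220,80) if n=="scene" else (150,130))
    ims.append(cv2.resize(p['pixels'][v0:v0+130,u0:u0+130,::-1],(400,400),interpolation=cv2.INTER_CUBIC))
    W=cloud(p);D=np.hypot(W[...,0]-.618,W[...,1]-.269)<.065
    J=D&(W[...,2]<.05)&(W[...,2]>.02);print(' jar',circ(W[J],.048),J.sum())
cv2.imwrite('pics/g5.png',cv2.hconcat(ims))
```

```text
[0.62056971 0.26932185 0.19681801] [ 0.20475163 -0.18748469 -1.27192527] 0.025358547089624043
 jar (array([0.61823111, 0.26542269]), np.float64(0.00349228816345429)) 296
 jar (array([0.61711989, 0.27153846]), np.float64(0.00020725550732292945)) 18
```

View pics/g5.png

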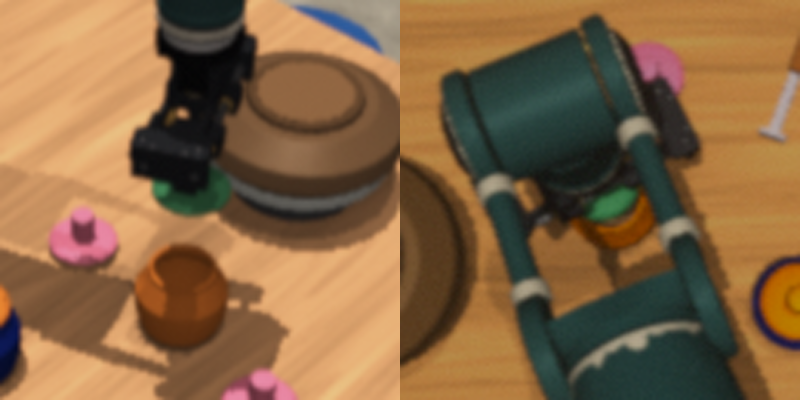

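The green lid is held level (left crop 190,190) and the amber jar is open and upright (182,290). Carrying it to the green jar.

Call:
play_rows(
  moves=[-0.06, -0.2, 0, 0, 0, 0, 1, -0.12, -0.45, 0, 0, 0, 0, 1, -0.12, -0.45, 0, 0, 0, 0, 1, -0.12, -0.45, 0, 0, 0, 0, 1, -0.12, -0.45, 0, 0, 0, 0, 1, -0.12, -0.45, 0, 0, 0, 0, 1, -0.12, -0.45, 0, 0, 0, 0, 1, -0.12, -0.45, 0, 0, 0, 0, 1],
)

```text
clock: 13.22
eef_pos: [0.5257, -0.0685, 0.1909]
ee_rot: [-0.47, 1.963, -1.962]
wrist_force: [-0.4, 0.3, -0.7]
gripper_width: 0.0251
```

Call:
play_rows(
  moves=[-0.12, -0.45, 0, 0, 0, 0, 1, -0.12, -0.45, 0, 0, 0, 0, 1, -0.12, -0.45, 0, 0, 0, 0, 1, -0.08, -0.4, 0, 0, 0, 0, 1, -0.04, -0.2, 0, 0, 0, 0, 1, 0, -0.2, 0, 0, 0, 0, 1, 0, -0.2, -0.2, 0, 0, 0, 1, 0, 0, 0, 0, 0, 0, 1],
)

```text
clock: 14.22
eef_pos: [0.4791, -0.3013, 0.1696]
ee_rot: [-0.47, 1.966, -1.959]
wrist_force: [0.6, 1.1, -0.8]
gripper_width: 0.0251
```

My row sums overshot y by 38 mm, at a safe height. Correcting that.

Call:
play_rows(
  moves=[0, 0.2, 0, 0, 0, 0, 1, 0.01, 0.18, 0, 0, 0, 0, 1, 0, 0, -0.15, 0, 0, 0, 1, 0, 0, -0.15, 0, 0, 0, 1, 0, 0, -0.1, 0, 0, 0, 1, 0, 0, 0, 0, 0, 0, 1],
)

```text
clock: 14.98
eef_pos: [0.4803, -0.2632, 0.131]
ee_rot: [-0.469, 1.964, -1.96]
wrist_force: [-0.4, 0.3, -1.5]
gripper_width: 0.0256
```

Run:
```python
from cell import arm
import cv2,pickle,numpy as np
from h import *
ims=[]
s=arm.get_state();print(s['eef_pos'],s['wrist_force'],s['gripper_width'])
for n in("scene","top"):
    p=arm.capture(n);pickle.dump(p,open(n+'5.pkl','wb'))
    u0,v0=((60,190) if n=="scene" else (330,175))
    ims.append(cv2.resize(p['pixels'][v0:v0+100,u0:u0+100,::-1],(400,400),interpolation=cv2.INTER_CUBIC))
cv2.imwrite('pics/g6.png',cv2.hconcat(ims))
```

```text
[ 0.48031874 -0.26316355  0.13095366] [-0.39615303  0.27176043 -1.49147561] 0.025570061670764154
```

View pics/g6.png

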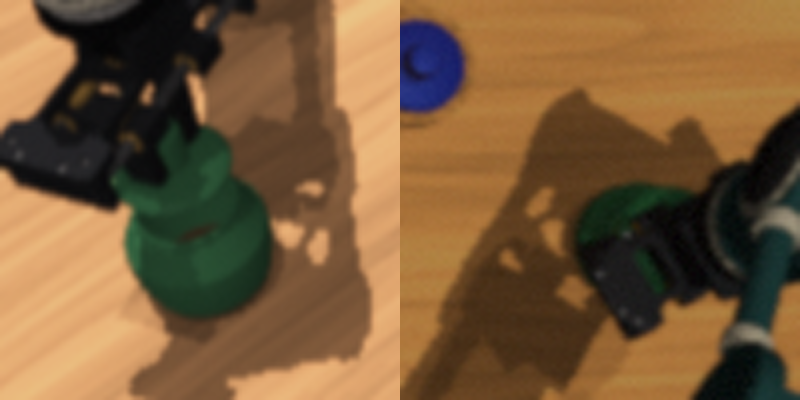

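The left crop shows the green lid hanging over the mouth with the same lean as the earlier lifted lid, so it's aligned. Lowering.

Call:
play_rows(
  moves=[0, 0, -0.12, 0, 0, 0, 1, 0, 0, -0.1, 0, 0, 0, 1, 0, 0, -0.05, 0, 0, 0, 1, 0, 0, 0, 0, 0, 0, 1],
)

```text
clock: 15.58
eef_pos: [0.4809, -0.2632, 0.1049]
ee_rot: [-0.468, 1.962, -1.96]
wrist_force: [-0.3, 0.9, -2.0]
gripper_width: 0.0254
```

Call:
play_rows(
  moves=[0, 0, -0.05, 0, 0, 0, 1, 0, 0, -0.03, 0, 0, 0, 1, 0, 0, 0, 0, 0, 0, 1],
)

```text
clock: 15.95
eef_pos: [0.4812, -0.2633, 0.0974]
ee_rot: [-0.468, 1.961, -1.961]
wrist_force: [0.2, 0.2, -1.0]
gripper_width: 0.0255
```

Plug bottom is about 7 mm below the rim with no side force, so it's in the mouth. Carrying on.

Call:
play_rows(
  moves=[0, 0, -0.03, 0, 0, 0, 1, 0, 0, -0.01, 0, 0, 0, 1, 0, 0, 0, 0, 0, 0, 1],
)

```text
clock: 16.32
eef_pos: [0.4813, -0.2634, 0.0936]
ee_rot: [-0.467, 1.961, -1.961]
wrist_force: [0.3, -0.5, -1.1]
gripper_width: 0.0253
```

Call:
play_rows(
  moves=[0, 0, -0.01, 0, 0, 0, 1, 0, 0, 0, 0, 0, 0, 1],
)

```text
clock: 16.58
eef_pos: [0.4814, -0.2635, 0.0927]
ee_rot: [-0.467, 1.961, -1.961]
wrist_force: [1.1, 0.2, -1.2]
gripper_width: 0.0253
```

Call:
play_rows(
  moves=[0, 0, -0.01, 0, 0, 0, 1, 0, 0, 0, 0, 0, 0, 1],
)

```text
clock: 16.82
eef_pos: [0.4815, -0.2635, 0.0926]
ee_rot: [-0.467, 1.961, -1.961]
wrist_force: [-2.9, 1.9, 5.5]
gripper_width: 0.0254
```

Seated, with contact at 5.5 N. Release, rise, and go over the amber lid at (0.510, 0.082).

Call:
play_rows(
  moves=[0, 0, 0, 0, 0, 0, 0.5, 0, 0, 0, 0, 0, 0, 0.2, 0, 0, 0, 0, 0, 0, -0.2, 0, 0, 0, 0, 0, 0, -0.6, 0, 0, 0, 0, 0, 0, -1, 0, 0, 0.2, 0, 0, 0, -1, 0, 0, 0.4, 0, 0, 0, -1, 0, 0, 0.4, 0, 0, 0, -1],
)

```text
clock: 17.82
eef_pos: [0.481, -0.2633, 0.1922]
ee_rot: [-0.468, 1.962, -1.96]
wrist_force: [0.6, -0.9, 0.1]
gripper_width: 0.0881
```

Call:
play_rows(
  moves=[0.04, 0.45, 0, 0, 0, 0, -1, 0.04, 0.5, 0, 0, 0, 0, -1, 0.04, 0.5, 0, 0, 0, 0, -1, 0.04, 0.5, 0, 0, 0, 0, -1, 0.04, 0.5, 0, 0, 0, 0, -1, 0.04, 0.5, 0, 0, 0, 0, -1, 0.05, 0.5, 0, 0, 0, 0, -1, 0, 0, 0, 0, 0, 0, -1],
)

```text
clock: 18.82
eef_pos: [0.5104, 0.0844, 0.1918]
ee_rot: [-0.471, 1.959, -1.957]
wrist_force: [0.5, -0.1, 0.6]
gripper_width: 0.088
```

Run:
```python
from cell import arm
import cv2,pickle,numpy as np
from h import *
ims=[]
s=arm.get_state();print(s['eef_pos'],s['wrist_force'],s['gripper_width'])
for n in("scene","top"):
    p=arm.capture(n);pickle.dump(p,open(n+'6.pkl','wb'))
    ims.append(cv2.resize(p['pixels'][60:330,60:420,::-1],(400,300),interpolation=cv2.INTER_CUBIC))
    W=cloud(p)
    D=np.hypot(W[...,0]-.48,W[...,1]+.264)<.06
    J=D&(W[...,2]<.05)&(W[...,2]>.02);K=W[D&(W[...,2]>.113)&(W[...,2]<.13)];F=W[D&(W[...,2]>.08)&(W[...,2]<.097)]
    print(n,'jar',circ(W[J],.048),'knob',np.median(K,0),'flange z',np.median(F[:,2]))
    D=np.hypot(W[...,0]-.618,W[...,1]-.269)<.06
    Rm=D&(W[...,2]>.076)&(W[...,2]<.085); J=D&(W[...,2]<.05)&(W[...,2]>.02)
    print(n,'amber rim',Rm.sum(),circ(W[Rm]) if Rm.sum()>20 else '',circ(W[J],.048)if J.sum()>5 else '')
cv2.imwrite('pics/g7.png',cv2.hconcat(ims))
```

```text
[0.51043351 0.08442954 0.19176023] [ 0.46014509 -0.11289364  0.55450987] 0.08799282849020909
scene jar (array([ 0.47927791, -0.2656201 ]), np.float64(0.0013379898011030963)) knob [ 0.48496969 -0.26635861  0.11814211] flange z 0.08650984146658267
scene amber rim 86 (array([0.61839538, 0.26580031, 0.03249253]), np.float64(0.0022504687224466514)) (array([0.61786356, 0.26545777]), np.float64(0.0033051291131590667))
top jar (array([ 0.47967075, -0.2621826 ]), np.float64(0.0006484103665290162)) knob [ 0.48074181 -0.25993381  0.11960366] flange z 0.08705944693757289
top amber rim 98 (array([0.6164715 , 0.27099289, 0.03249973]), np.float64(0.001509764562987442)) (array([0.61704445, 0.27163013]), np.float64(0.002253388047457446))
```

View pics/g7.png

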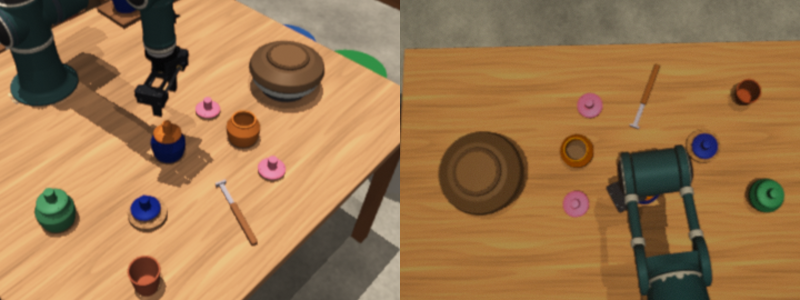

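Green lid seated on the green jar (55,210, left). Gripper over the amber lid; descending.

Call:
play_rows(
  moves=[0, -0.02, -0.3, 0, 0, 0, -1, 0, 0, -0.4, 0, 0, 0, -1, 0, 0, -0.22, 0, 0, 0, -1, 0, 0, -0.05, 0, 0, 0, -1, 0, 0, 0, 0, 0, 0, -1],
)

```text
clock: 19.55
eef_pos: [0.5106, 0.0786, 0.095]
ee_rot: [-0.466, 1.962, -1.962]
wrist_force: [0.4, -0.7, 0.5]
gripper_width: 0.0884
```

Call:
play_rows(
  moves=[0, 0.02, -0.02, 0, 0, 0, -1, 0, 0, 0, 0, 0, 0, 0, 0, 0, 0, 0, 0, 0, 0.3, 0, 0, 0, 0, 0, 0, 0.5, 0, 0, 0, 0, 0, 0, 0.7, 0, 0, 0, 0, 0, 0, 1, 0, 0, 0, 0, 0, 0, 1, 0, 0, 0, 0, 0, 0, 1],
)

```text
clock: 20.55
eef_pos: [0.5103, 0.0816, 0.0927]
ee_rot: [-0.467, 1.961, -1.961]
wrist_force: [-0.0, 0.1, 0.5]
gripper_width: 0.0253
```

Call:
play_rows(
  moves=[0, 0, 0.1, 0, 0, 0, 1, 0, 0, 0.3, 0, 0, 0, 1, 0, 0, 0.3, 0, 0, 0, 1, 0, 0, 0.3, 0, 0, 0, 1, 0, 0, 0, 0, 0, 0, 1],
)

```text
clock: 21.18
eef_pos: [0.5126, 0.0818, 0.196]
ee_rot: [-0.46, 1.958, -1.959]
wrist_force: [-0.1, -0.6, -0.4]
gripper_width: 0.025
```

Call:
play_rows(
  moves=[0.12, 0.2, 0, 0, 0, 0, 1, 0.25, 0.44, 0, 0, 0, 0, 1, 0.25, 0.44, 0, 0, 0, 0, 1, 0.25, 0.44, 0, 0, 0, 0, 1, 0.19, 0.36, -0.1, 0, 0, 0, 1, 0, 0, -0.25, 0, 0, 0, 1, 0, 0, -0.25, 0, 0, 0, 1, 0, 0, 0, 0, 0, 0, 1],
)

```text
clock: 22.18
eef_pos: [0.6132, 0.2697, 0.1271]
ee_rot: [-0.478, 1.963, -1.965]
wrist_force: [-0.5, 1.0, -1.9]
gripper_width: 0.0255
```

Run:
```python
from cell import arm
import cv2,pickle,numpy as np
from h import *
ims=[]
s=arm.get_state();print(s['eef_pos'],s['wrist_force'],s['gripper_width'])
for n in("scene","top"):
    p=arm.capture(n);pickle.dump(p,open(n+'7.pkl','wb'))
    u0,v0=((200,80) if n=="scene" else (180,130))
    ims.append(cv2.resize(p['pixels'][v0:v0+130,u0:u0+130,::-1],(400,400),interpolation=cv2.INTER_CUBIC))
    W=cloud(p);D=np.hypot(W[...,0]-.51,W[...,1]-.082)<.06
    Rm=D&(W[...,2]>.076)&(W[...,2]<.085); J=D&(W[...,2]<.05)&(W[...,2]>.02)
    print(n,'blue rim',Rm.sum(),circ(W[Rm]) if Rm.sum()>20 else '',circ(W[J],.048)if J.sum()>5 else '')
cv2.imwrite('pics/g8.png',cv2.hconcat(ims))
```

```text
[0.61320641 0.26969868 0.1271462 ] [-0.54210163  1.02097626 -1.89226353] 0.02546383043275073
scene blue rim 95 (array([0.51084636, 0.07735507, 0.03257628]), np.float64(0.001894215977027838)) (array([0.51087971, 0.07725268]), np.float64(0.0036296835427459657))
top blue rim 96 (array([0.50878042, 0.08264537, 0.03264013]), np.float64(0.001490348995090938)) (array([0.5096175 , 0.08192357]), np.float64(0.0006648285604711256))
```

View pics/g8.png

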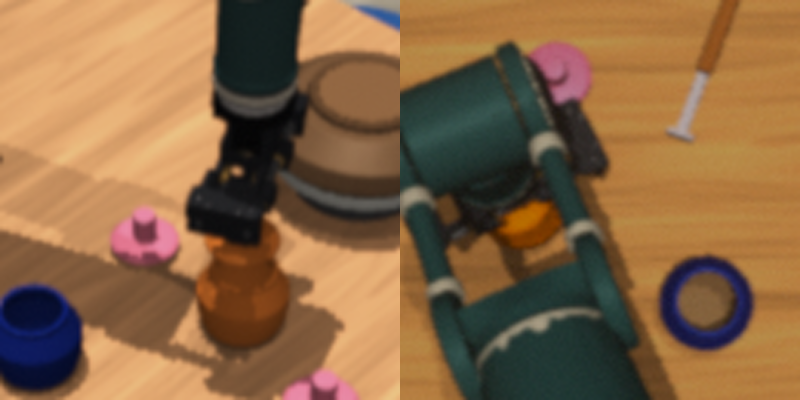

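The amber lid hangs over the amber jar (left crop 242,245 over 242,300). Lowering.

Call:
play_rows(
  moves=[0, 0, -0.1, 0, 0, 0, 1, 0, 0, -0.08, 0, 0, 0, 1, 0, 0, 0, 0, 0, 0, 1, 0, 0, 0, 0, 0, 0, 1],
)

```text
clock: 22.78
eef_pos: [0.6165, 0.2694, 0.115]
ee_rot: [-0.467, 1.961, -1.961]
wrist_force: [1.2, 1.3, -1.1]
gripper_width: 0.0254
```

Call:
play_rows(
  moves=[0, 0, -0.08, 0, 0, 0, 1, 0, 0, -0.06, 0, 0, 0, 1, 0, 0, -0.04, 0, 0, 0, 1, 0, 0, -0.02, 0, 0, 0, 1, 0, 0, 0, 0, 0, 0, 1],
)

```text
clock: 23.4
eef_pos: [0.6163, 0.2695, 0.0945]
ee_rot: [-0.468, 1.961, -1.961]
wrist_force: [-0.0, -0.4, -0.8]
gripper_width: 0.0254
```

Call:
play_rows(
  moves=[0, 0, -0.01, 0, 0, 0, 1, 0, 0, 0, 0, 0, 0, 1],
)

```text
clock: 23.65
eef_pos: [0.6165, 0.2696, 0.0938]
ee_rot: [-0.467, 1.961, -1.961]
wrist_force: [-0.4, -0.7, -1.3]
gripper_width: 0.0254
```

Call:
play_rows(
  moves=[0, 0, -0.01, 0, 0, 0, 1, 0, 0, 0, 0, 0, 0, 1],
)

```text
clock: 23.9
eef_pos: [0.6164, 0.2695, 0.0927]
ee_rot: [-0.467, 1.961, -1.961]
wrist_force: [-0.3, 0.1, -1.3]
gripper_width: 0.026
```

Call:
play_rows(
  moves=[0, 0, -0.01, 0, 0, 0, 1, 0, 0, 0, 0, 0, 0, 1],
)

```text
clock: 24.15
eef_pos: [0.6165, 0.2696, 0.0927]
ee_rot: [-0.467, 1.961, -1.961]
wrist_force: [-3.1, -1.2, 5.6]
gripper_width: 0.0253
```

Seated. Release and return to the blue lid on the cork at (0.626, -0.0985).

Call:
play_rows(
  moves=[0, 0, 0, 0, 0, 0, 0.5, 0, 0, 0, 0, 0, 0, 0.2, 0, 0, 0, 0, 0, 0, -0.2, 0, 0, 0, 0, 0, 0, -0.6, 0, 0, 0, 0, 0, 0, -1, 0, 0, 0.2, 0, 0, 0, -1, 0, 0, 0.4, 0, 0, 0, -1, 0, 0, 0.3, 0, 0, 0, -1],
)

```text
clock: 25.15
eef_pos: [0.6173, 0.2699, 0.1851]
ee_rot: [-0.464, 1.96, -1.959]
wrist_force: [0.2, 0.6, 0.5]
gripper_width: 0.0881
```

Call:
play_rows(
  moves=[0.02, -0.48, 0, 0, 0, 0, -1, 0.02, -0.5, 0, 0, 0, 0, -1, 0.02, -0.5, 0, 0, 0, 0, -1, 0.02, -0.5, 0, 0, 0, 0, -1, 0.02, -0.5, 0, 0, 0, 0, -1, 0, -0.5, 0, 0, 0, 0, -1, 0, -0.5, 0, 0, 0, 0, -1, 0, -0.2, 0, 0, 0, 0, -1],
)

```text
clock: 26.15
eef_pos: [0.6268, -0.1011, 0.1835]
ee_rot: [-0.463, 1.961, -1.963]
wrist_force: [-0.4, 0.4, -0.1]
gripper_width: 0.088
```

Call:
play_rows(
  moves=[0, 0, -0.2, 0, 0, 0, -1, 0, 0, -0.3, 0, 0, 0, -1, 0, 0, 0, 0, 0, 0, -1],
)

```text
clock: 26.52
eef_pos: [0.6234, -0.0961, 0.1276]
ee_rot: [-0.476, 1.967, -1.959]
wrist_force: [-0.9, 0.8, -1.5]
gripper_width: 0.0882
```

Run:
```python
from cell import arm
import cv2,pickle,numpy as np
from h import *
ims=[]
s=arm.get_state();print(s['eef_pos'],s['wrist_force'],s['gripper_width'])
for n in("scene","top"):
    p=arm.capture(n);pickle.dump(p,open(n+'8.pkl','wb'))
    ims.append(cv2.resize(p['pixels'][60:330,60:420,::-1],(400,300),interpolation=cv2.INTER_CUBIC))
    W=cloud(p)
    D=np.hypot(W[...,0]-.618,W[...,1]-.269)<.06
    J=D&(W[...,2]<.05)&(W[...,2]>.02);K=W[D&(W[...,2]>.113)&(W[...,2]<.13)];F=W[D&(W[...,2]>.08)&(W[...,2]<.097)]
    print(n,'jar',circ(W[J],.048),'knob',np.median(K,0),'flange z',np.median(F[:,2]))
cv2.imwrite('pics/g9.png',cv2.hconcat(ims))
```

```text
[ 0.62340799 -0.09611537  0.12761492] [-0.90872751  0.76706339 -1.53100035] 0.0881619539730735
scene jar (array([0.61692016, 0.26788527]), np.float64(0.0016785901118179123)) knob [0.61848991 0.26577062 0.11749582] flange z 0.08606515208906662
top jar (array([0.61732888, 0.27166908]), np.float64(0.0005789538809377207)) knob [0.61628404 0.27139911 0.11973827] flange z 0.08766110752939023
```

View pics/g9.png

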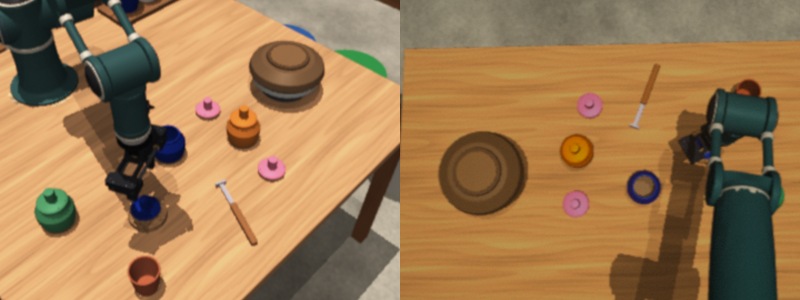

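Amber lid sits flat on the amber jar (243,125, left). Descending to the blue lid.

Call:
play_rows(
  moves=[0, 0, -0.3, 0, 0, 0, -1, 0, 0, -0.25, 0, 0, 0, -1, 0, 0, -0.15, 0, 0, 0, -1, 0, 0, 0, 0, 0, 0, -1, 0, 0, 0, 0, 0, 0, -1],
)

```text
clock: 27.25
eef_pos: [0.6275, -0.0985, 0.063]
ee_rot: [-0.465, 1.959, -1.961]
wrist_force: [0.7, -0.1, 0.9]
gripper_width: 0.0882
```

Call:
play_rows(
  moves=[0, 0, -0.1, 0, 0, 0, -1, 0, 0, -0.06, 0, 0, 0, -1, 0, 0, -0.04, 0, 0, 0, -1, 0, 0, 0, 0, 0, 0, -1, 0, 0, 0, 0, 0, 0, -1],
)

```text
clock: 27.88
eef_pos: [0.6265, -0.0985, 0.0418]
ee_rot: [-0.467, 1.961, -1.961]
wrist_force: [0.6, -0.8, -0.2]
gripper_width: 0.0881
```

Call:
play_rows(
  moves=[0, 0, 0, 0, 0, 0, 0, 0, 0, 0, 0, 0, 0, 0.3, 0, 0, 0, 0, 0, 0, 0.5, 0, 0, 0, 0, 0, 0, 0.7, 0, 0, 0, 0, 0, 0, 1, 0, 0, 0, 0, 0, 0, 1, 0, 0, 0, 0, 0, 0, 1],
)

```text
clock: 28.75
eef_pos: [0.6264, -0.0985, 0.0417]
ee_rot: [-0.467, 1.961, -1.961]
wrist_force: [-0.9, 0.0, -0.0]
gripper_width: 0.0253
```

Call:
play_rows(
  moves=[0, 0, 0.1, 0, 0, 0, 1, 0, 0, 0.3, 0, 0, 0, 1, 0, 0, 0.4, 0, 0, 0, 1, 0, 0, 0.4, 0, 0, 0, 1, 0, 0, 0.3, 0, 0, 0, 1, 0, 0, 0, 0, 0, 0, 1],
)

```text
clock: 29.5
eef_pos: [0.6286, -0.0989, 0.1957]
ee_rot: [-0.46, 1.956, -1.961]
wrist_force: [0.3, 0.2, -0.8]
gripper_width: 0.0252
```

Call:
play_rows(
  moves=[-0.15, 0.2, 0, 0, 0, 0, 1, -0.27, 0.4, 0, 0, 0, 0, 1, -0.27, 0.4, 0, 0, 0, 0, 1, -0.27, 0.4, 0, 0, 0, 0, 1, -0.21, 0.4, -0.1, 0, 0, 0, 1, 0, 0, -0.25, 0, 0, 0, 1, 0, 0, -0.25, 0, 0, 0, 1, 0, 0, 0, 0, 0, 0, 1],
)

```text
clock: 30.5
eef_pos: [0.5058, 0.0813, 0.1278]
ee_rot: [-0.476, 1.965, -1.963]
wrist_force: [-0.6, 0.5, -1.1]
gripper_width: 0.0255
```

Run:
```python
from cell import arm
import cv2,pickle,numpy as np
ims=[]
s=arm.get_state();print(s['eef_pos'],s['wrist_force'],s['gripper_width'])
for n in("scene","top"):
    p=arm.capture(n)
    u0,v0=((150,110) if n=="scene" else (220,160))
    ims.append(cv2.resize(p['pixels'][v0:v0+120,u0:u0+120,::-1],(400,400),interpolation=cv2.INTER_CUBIC))
cv2.imwrite('pics/g10.png',cv2.hconcat(ims))
```

```text
[0.50582147 0.08134881 0.12784621] [-0.56672945  0.45524664 -1.09860095] 0.025451806011332456
```

View pics/g10.png

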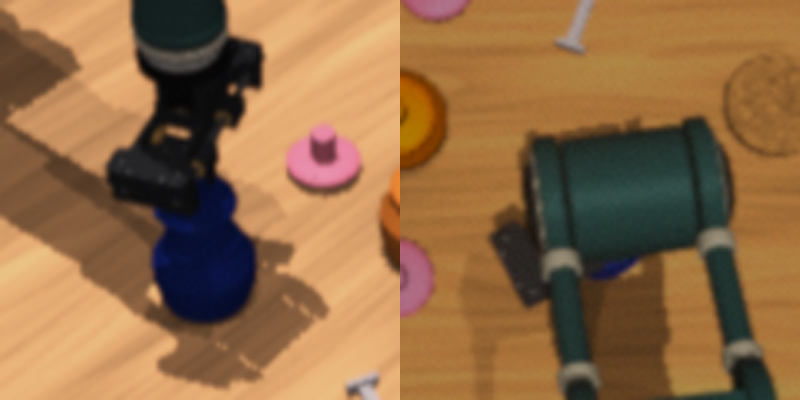

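The blue lid is over the blue jar mouth (left crop 195,205 over 205,265). Lowering.

Call:
play_rows(
  moves=[0, 0, -0.1, 0, 0, 0, 1, 0, 0, -0.08, 0, 0, 0, 1, 0, 0, 0, 0, 0, 0, 1, 0, 0, 0, 0, 0, 0, 1],
)

```text
clock: 31.1
eef_pos: [0.5095, 0.0815, 0.1138]
ee_rot: [-0.467, 1.961, -1.961]
wrist_force: [0.3, 1.0, -1.0]
gripper_width: 0.0252
```

Call:
play_rows(
  moves=[0, 0, -0.08, 0, 0, 0, 1, 0, 0, -0.06, 0, 0, 0, 1, 0, 0, -0.04, 0, 0, 0, 1, 0, 0, -0.02, 0, 0, 0, 1, 0, 0, 0, 0, 0, 0, 1],
)

```text
clock: 31.72
eef_pos: [0.5093, 0.0815, 0.0935]
ee_rot: [-0.468, 1.961, -1.961]
wrist_force: [-0.3, -0.4, -1.5]
gripper_width: 0.0255
```

Call:
play_rows(
  moves=[0, 0, -0.01, 0, 0, 0, 1, 0, 0, 0, 0, 0, 0, 1],
)

```text
clock: 31.98
eef_pos: [0.5095, 0.0815, 0.0928]
ee_rot: [-0.467, 1.961, -1.961]
wrist_force: [-0.1, 0.2, -1.3]
gripper_width: 0.0251
```

Call:
play_rows(
  moves=[0, 0, -0.01, 0, 0, 0, 1, 0, 0, 0, 0, 0, 0, 1],
)

```text
clock: 32.22
eef_pos: [0.5093, 0.0815, 0.0917]
ee_rot: [-0.467, 1.961, -1.961]
wrist_force: [0.4, -0.3, -0.9]
gripper_width: 0.025
```

Call:
play_rows(
  moves=[0, 0, -0.01, 0, 0, 0, 1, 0, 0, 0, 0, 0, 0, 1],
)

```text
clock: 32.48
eef_pos: [0.5094, 0.0815, 0.0916]
ee_rot: [-0.467, 1.961, -1.961]
wrist_force: [-2.8, -0.3, 4.8]
gripper_width: 0.0251
```

Seated, with contact at 4.8 N where I expected it. Release, rise, and move away to look at everything.

Call:
play_rows(
  moves=[0, 0, 0, 0, 0, 0, 0.5, 0, 0, 0, 0, 0, 0, 0.2, 0, 0, 0, 0, 0, 0, -0.2, 0, 0, 0, 0, 0, 0, -0.6, 0, 0, 0, 0, 0, 0, -1, 0, 0, 0.2, 0, 0, 0, -1, 0, 0, 0.4, 0, 0, 0, -1, 0, 0, 0.5, 0, 0, 0, -1],
)

```text
clock: 33.48
eef_pos: [0.5083, 0.0814, 0.2005]
ee_rot: [-0.471, 1.963, -1.962]
wrist_force: [1.2, -0.4, -0.2]
gripper_width: 0.0876
```

Call:
play_rows(
  moves=[0, -0.3, 0.3, 0, 0, 0, -1, 0, -0.4, 0.2, 0, 0, 0, -1, 0, -0.4, 0, 0, 0, 0, -1, 0, -0.4, 0, 0, 0, 0, -1, 0, -0.2, 0, 0, 0, 0, -1, 0, 0, 0, 0, 0, 0, -1, 0, 0, 0, 0, 0, 0, -1],
)

```text
clock: 34.35
eef_pos: [0.5093, -0.0879, 0.2505]
ee_rot: [-0.467, 1.962, -1.96]
wrist_force: [0.3, -0.6, -0.0]
gripper_width: 0.0882
```

Run:
```python
from cell import arm
import cv2,pickle,numpy as np
from h import *
ims=[]
s=arm.get_state();print(s['clock'],s['eef_pos'],s['wrist_force'],s['gripper_width'])
for n in("scene","top"):
    p=arm.capture(n);p0=pickle.load(open(n+'0.pkl','rb'))
    ims.append(cv2.resize(p['pixels'][60:330,60:420,::-1],(400,300),interpolation=cv2.INTER_CUBIC))
    W=cloud(p);W0=cloud(p0)
    for k,c in {'green':(.4795,-.264),'amber':(.617,.2695),'blue':(.5095,.081)}.items():
        D=np.hypot(W[...,0]-c[0],W[...,1]-c[1])<.06
        J=D&(W[...,2]<.05)&(W[...,2]>.02);K=W[D&(W[...,2]>.113)&(W[...,2]<.13)];F=D&(W[...,2]>.082)&(W[...,2]<.092)
        D0=np.hypot(W0[...,0]-c[0],W0[...,1]-c[1])<.06
        J0=D0&(W0[...,2]<.05)&(W0[...,2]>.02)
        fl=W[F]; A=np.c_[fl[:,:2],np.ones(len(fl))]; pl=np.linalg.lstsq(A,fl[:,2],rcond=None)[0]
        print(n,k,'jar',circ(W[J],.048)[0].round(4) if J.sum() else '','start',circ(W0[J0],.048)[0].round(4),'knob',np.median(K,0).round(4),'flange z',np.median(fl[:,2]).round(4),'tilt',np.hypot(*pl[:2]).round(3),len(fl))
    if n=="top":
        for th in("bowl_center","cup_center","turning_tool_center"):
            print(th,[np.round(d['xyz'],3).tolist() for d in arm.spot_in(p,th)[:1]])
cv2.imwrite('pics/g11.png',cv2.hconcat(ims))
```

```text
34.35 [ 0.50927772 -0.08790051  0.25054609] [ 0.26727424 -0.61186615 -0.00582112] 0.08818446295328677
scene green jar [ 0.4791 -0.2656] start [ 0.479  -0.2654] knob [ 0.4857 -0.2659  0.1186] flange z 0.0867 tilt 0.006 376
scene amber jar [0.6167 0.2677] start [0.6167 0.2681] knob [0.6174 0.265  0.1174] flange z 0.0863 tilt 0.01 237
scene blue jar [0.5087 0.0789] start [0.509  0.0791] knob [0.51   0.076  0.1181] flange z 0.0864 tilt 0.02 263
top green jar [ 0.4794 -0.2622] start [ 0.4794 -0.2621] knob [ 0.4746 -0.2565  0.1191] flange z 0.0874 tilt 0.05 154
top amber jar [0.6173 0.2715] start [0.6173 0.2715] knob [0.6151 0.2713 0.1201] flange z 0.0871 tilt 0.009 363
top blue jar [0.5087 0.082 ] start [0.5097 0.0825] knob [0.5081 0.0824 0.1189] flange z 0.0874 tilt 0.005 383
bowl_center [[0.552, 0.522, 0.119]]
cup_center [[0.779, -0.229, 0.043]]
turning_tool_center []
```

View pics/g11.png

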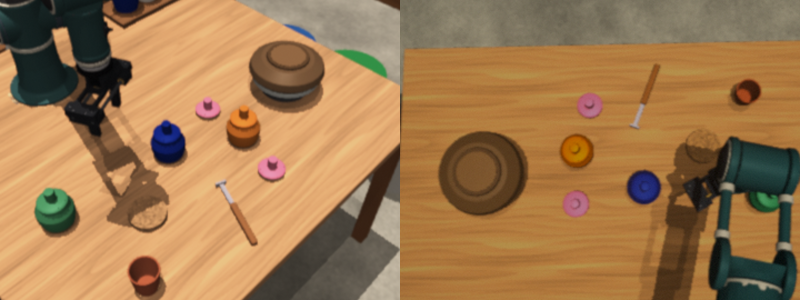

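All three lids sit on their own jars: green (55,210), blue (168,142) and amber (243,125) in the left half. The cork is empty and the arm is clear of everything, so I'm handing in.

Run:
```python
from cell import arm
print(arm.hand_in())
```

```text
the job is handed in; nothing more can be done
None
```

All three lids are on the jars of their own colour and the job is handed in, at about 34 s on the clock. I parked the blue lid on the cork, put the green lid on the green jar and the amber lid on the amber jar, then moved the blue lid from the cork to the blue jar. Each lid was lowered until about 4–6 N of contact and released slowly.

**Last checks, both cameras:**
- **Seating:** flange tops are at 86–87 mm and knob tops at 117–120 mm, which is what seated lids should give.
- **Tilt:** at most 0.02 rad where the view was clear. The top camera gave 0.05 rad for the green lid, which was partly hidden by the arm.
- **Jars:** all three are within about 1 mm of where they started.
- **Bystanders:** the bowl and cup are within about 4 mm of their first readings, which is the detector's accuracy. The turning-tool detector returned nothing in the last picture, but by eye the tool lies where it was.
- **Robot:** the gripper is open and away from everything.

**Disagreements and one slip:**
- The two cameras differ by about 5 mm sideways, so I used their average, checked against the arm's own position when it held the blue lid.
- The green lid may sit roughly 3–6 mm off its jar's centre. The plug cannot be more than 7 mm off in the mouth, and the limit is 9 mm.
- I overshot by 38 mm on the way to the green jar, at a safe height, and corrected it before lowering.

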